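Sweep the loose motor parts into the tray

TASK

Tidy up after the motor job: with the gripper's fingers, sweep the two grey metal coupling halves and the beige connector hood across the bench into the open-fronted aluminium tray, until all three lie wholly inside it. Push them gently along the bench top; do not grip, lift, tip or flick them. Leave the yellow screwdriver, the red-handled side cutters and the bottle where they are.

Things in the scene. Friction and masses are not known exactly. Their poses are not given: they have to be found in the camera images.
- tray: sweep-in tray fixed to the bench: three aluminium walls 4 mm thick, 28 mm high, round a blue liner flush with the bench (no step). Inside 220 mm wide (x from -110 to +110 mm), 140 mm deep. Origin: centre of its floor. Its y axis points inward from the open front (y = -70 mm) to the back wall (inner face y = +70 mm). Screw flanges 18 mm wide, up to 6 mm high, run outside the walls
- tray_mouth (a point): middle of the tray's open front edge, at bench height; same axes as the tray. The open front looks to the robot's right (-y of the world), turned up to 0.25 rad either way. Two lips flare outward from the front ends of the side walls, to x = +-132 mm, y = 20 mm before the front edge
- coupling_a: plain grey metal shaft coupling half, one of two alike: an upright cylinder 40 mm in diameter and 35 mm high, about 0.15 to 0.28 kg, loose on the bench; slides when pushed near its foot. Origin: centre of its underside (within 1 mm), z up its axis
- coupling_b: plain grey metal shaft coupling half, one of two alike: an upright cylinder 40 mm in diameter and 35 mm high, about 0.15 to 0.28 kg, loose on the bench; slides when pushed near its foot. Origin: centre of its underside (within 1 mm), z up its axis
- hood: beige connector hood with a grey metal end, a flat block lying on the bench, 50 mm long (x) by 31 mm (y) by 14 mm high, about 0.03 to 0.05 kg. Origin: centre of its underside; its solid shape reaches from x = -20 to +16 mm and y = -16 to +16 mm. May be turned up to 0.6 rad
- yellow_driver: yellow screwdriver lying on the bench, 179 mm long along its y axis, 24 mm high; to be left alone. Origin: under the middle
- cutters: side cutters with red handles lying on the bench, 132 mm long along their y axis, 29 mm wide, 13 mm high; to be left alone. Origin: under the middle
- bottle: cream dosing bottle with blue cap, standing, 41 mm in diameter and 90 mm high; to be left alone. Origin: centre of its underside
There are look-alikes about, which are no part of the job. Leave any blue or turquoise look-alike of the coupling_b alone.

How it is judged:
At the end, for the whole second after the job is handed in: Both coupling halves and the hood stand at rest on the tray's floor, upright: each origin between the side walls, before the back wall and at least 15 mm inside the line of the open front (y of coupling_a in the frame of tray between -0.055 and 0.07 m and x of coupling_a in the frame of tray between -0.11 and 0.11 m and height (world z) of each of coupling_a, coupling_b, hood below 0.01 m and angle between each of coupling_a, coupling_b, hood's own z axis and vertical below 0.2 rad and linear speed of each of coupling_a, coupling_b, hood below 0.02 m/s and y of coupling_b in the frame of tray between -0.055 and 0.07 m and x of coupling_b in the frame of tray between -0.11 and 0.11 m and y of hood in the frame of tray between -0.055 and 0.07 m and x of hood in the frame of tray between -0.11 and 0.11 m); the robot touches nothing.
It fails at once if a coupling half or the hood is lifted off the bench (height (world z) of any of coupling_a, coupling_b, hood above 0.015 m).
It fails at once if a coupling half or the hood is tipped over (angle between any of coupling_a, coupling_b, hood's own z axis and vertical above 0.5 rad).
It fails at once if a coupling half or the hood is flicked (faster than 0.5 m/s) (linear speed of any of coupling_a, coupling_b, hood above 0.5 m/s).
It fails at once if a coupling half or the hood is gripped or pushed hard (over 20 N from the fingers) (contact force between the fingers and coupling_a above 20 N or contact force between the fingers and coupling_b above 20 N or contact force between the fingers and hood above 20 N).
It fails at once if the screwdriver, the side cutters or the bottle is moved by more than 20 mm (distance of any of yellow_driver, cutters, bottle from where it was at the start of the episode above 0.02 m).
It also fails if it takes over 64 s, if anything falls off the work surface, if the arm or the gripper's body presses on something with over 40 N, if the wrist force passes 120 N, or if a joint passes its speed limit or range.

ROBOT

A 7-joint arm with a two-finger parallel gripper is mounted at the origin on a cart in front of the work surface, level with it; the furniture and walls round the work are solid. World frame = base frame: x ahead of the robot, y to its left, z up, the work surface at z = 0. Lengths are in m, angles in rad, forces in N, time in s.
With the tool pointing down it reaches from about 0.425 to 0.925 m from the base axis. Payload 6.8 kg.
Tool frame: the origin (TCP) lies on the centre line of the jaws, within the pads' length; the fingertips stand ahead of it and the grasp point (between the pads) lies 11 mm behind it (r.tcp_to_tips is the z of the fingertips in the tool frame, in m); z points along the fingers, y is the line along which they close (so a half turn about z gives the same grasp; the last joint's range is limited). The gripper opens to 85 mm and grips with 20 to 120 N. Pads are 22 mm wide; open, the fingers measure 114 mm over their backs; the gripper's body (76 mm by 85 mm) begins 54 mm behind the grasp point. The pads swing forward as they close: fully open they stand 13 mm farther back than shut.
Start: joints at [1.215, 0.477, 0.022, 1.555, -0.011, 1.109, -0.083], TCP at [0.166, -0.654, 0.239] pointing down, gripper open.
Joint ranges: [-2.96, 2.96], [-0.34, 2.1], [-1.41, 1.46], [0.24, 2.44], [-1.37, 4.51], [0.17, 1.92], [-2.96, 2.96]. Speed limits (rad/s): [2.39, 2.39, 3.14, 3.14, 3.14, 3.14, 3.14].

INTERFACE

Orientations are given as a rotation vector (axis times angle).
In Python, from bench import r, optics gives the robot as it stands.
- The arm moves only by the shell command python3 -m creep 'ROWS' [FORCE]. ROWS is a JSON object whose one key "rows" holds a list of rows, each a list of 7 numbers: the shift along the tool's x, y, z in units of 25 mm (1.0 is 25 mm), then the turn, a rotation vector about the tool's x, y, z in units of 8 degrees (1.0 is 8 degrees), then the finger opening in mm, from 0 to 85.4. A call has 1 to 10 rows; each row is the pose to reach, as a shift and turn from the pose commanded when the call began, along the tool's axes at that moment; what a row does not reach only later rows make up. A row lasts 1/8 s, in which the tool goes at most 62.5 mm and 10.7 degrees, less where a joint would pass 70% of its speed; a pose out of reach is approached as far as the arm can. A call with a gripper value outside its range is refused whole. The fingers move at their own pace and stop on an object; FORCE is the grip in N (left out, the last holds). Time passes only in rows, so rows that repeat a pose let the fingers close. It gives the time, the measured TCP pose, the force, the opening and the grip force at its end, in the units of the state.
- r.get_obs(): the state, without advancing time (a new reading comes with each control period).
- optics.grab_frame(name): name is "side" or "top" or "wrist"; returns a dict with "color" (400x640x3 uint8, blue, green, red), "K" (3x3 intrinsics, pixels), "dist_coeffs" ([k1, k2, p1, p2, k3] as OpenCV has them; the pictures are not rectified), "R" (3x3) and "t" (3): a world point X has camera coordinates R X + t. Camera axes: x right, y down, z forward; pixel columns grow to the right and rows downward; lengths in m; the calibration is good to about 2 mm. A picture is of the moment at which its call begins. There is no depth.
- r.hand_in(): hands the job in; it is judged then, once.
The state is a dict: "clock": time; "joints": joint angles; "qvel": joint speeds; "tau": joint torques, N m; "tcp_pos": TCP position; "orientation": TCP orientation; "contact_force": force on the tool from outside, world axes, zero at the start; "moment": the same for the moment, N m; "grip_width": finger opening in m; "gripper_force": force on a finger pad.
Only numpy, scipy, OpenCV 4.12 (cv2) and the standard library are available. Lean on these libraries where they do the work, as an engineer would, in place of code of your own. Each camera call takes 0.05 s, during which the arm holds its last target. There are 200 camera calls.

## Working session

There is one attempt and no reset: what is moved stays moved. The work goes in short steps, Python scripts to look and compute and a shell command to move; the robot and the scene stay as the last step left them, time stands still between calls to the robot, and variables do not carry over. Pictures are saved under pics/ and viewed, at most 13 in all, crops included, and the job is handed in when it is done.

```bash
ls; mkdir -p pics; python3 - <<'E'
from bench import r, optics
import cv2,pickle
o=r.get_obs();print({k:o[k] for k in('clock','tcp_pos','orientation','grip_width')},r.tcp_to_tips)
for n in('top','side'):
    f=optics.grab_frame(n);pickle.dump(f,open(f'{n}.pkl','wb'));cv2.imwrite(f'pics/{n}0.png',f['color'])
    print(n,f['K'].tolist(),f['R'].round(3).tolist(),f['t'].round(3),f['dist_coeffs'])
E
```

```text
pics
{'clock': 0.0, 'tcp_pos': array([ 0.16537649, -0.65384053,  0.23832077]), 'orientation': array([-3.11575315e+00, -3.88018280e-01,  5.82927525e-04]), 'grip_width': 0.08556533035170989} 0.008
top [[432.2309526889717, 0.0, 321.6443109373265], [0.0, 432.2309526889717, 200.09584593316984], [0.0, 0.0, 1.0]] [[-0.029, -0.999, -0.026], [-0.985, 0.033, -0.169], [0.17, 0.02, -0.985]] [-0.025  0.575  0.915] [0.00999139 0.         0.         0.         0.        ]
side [[490.8319018907061, 0.0, 315.68491078903406], [0.0, 490.8319018907061, 206.48599279824145], [0.0, 0.0, 1.0]] [[1.0, 0.015, 0.019], [0.024, -0.682, -0.731], [0.002, 0.731, -0.682]] [-0.557 -0.01   1.171] [-0.08308986  0.          0.          0.          0.        ]
```

View pics/top0.png

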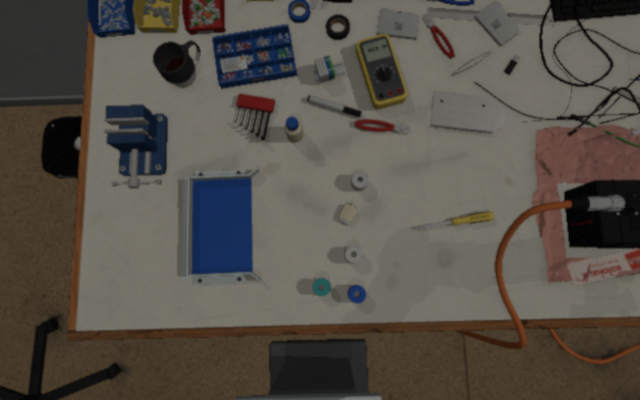

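View pics/side0.png

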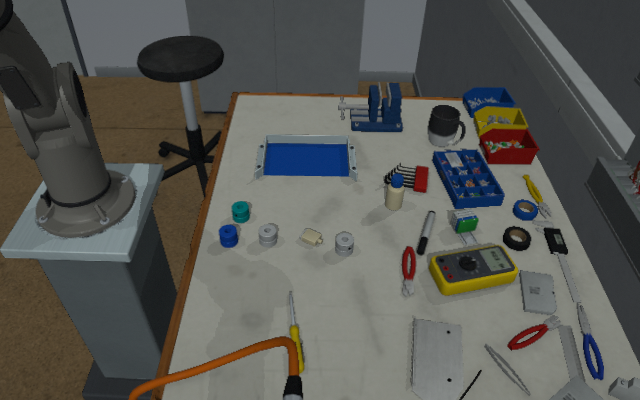

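Top view: the couplings are at about (360,180) and (353,255), the hood at (349,213), and the blue tray floor spans (192..252, 178..275) with its mouth facing right. The look-alikes are at (321,287) and (357,294). I'll zoom in to get exact pixels.

```bash
cat > h.py <<'E'
import numpy as np,cv2,pickle
def cast(f,uv,z):
    p=cv2.undistortPoints(np.float64([[uv]]),f['K'],f['dist_coeffs'])[0,0]
    R,t=f['R'],f['t'];c=-R.T@t;d=R.T@np.r_[p,1];return (c+d*(z-c[2])/d[2])[:2]
E
python3 - <<'E'
import pickle,cv2,numpy as np
from h import *
t=pickle.load(open('top.pkl','rb'));s=pickle.load(open('side.pkl','rb'))
a=cv2.resize(t['color'][160:310,290:380],None,fx=4,fy=4,interpolation=cv2.INTER_CUBIC)
b=cv2.resize(s['color'][195:270,255:365],None,fx=4,fy=4,interpolation=cv2.INTER_CUBIC)
b=cv2.copyMakeBorder(b,0,600-b.shape[0],0,0,cv2.BORDER_CONSTANT)
cv2.imwrite('pics/z.png',np.hstack([a,b[:,:440]]))
for f in(t,s):
    h=cv2.cvtColor(f['color'],cv2.COLOR_BGR2HSV)
    m=cv2.inRange(h,(105,150,60),(125,255,255))
    cs=sorted(cv2.findContours(m,0,2)[0],key=cv2.contourArea)[-4:]
    for c in cs:
        bb=cv2.boxPoints(cv2.minAreaRect(c)); q=cv2.approxPolyDP(c,6,True)[:,0]
        if cv2.contourArea(c)>1500: print(q.tolist(),[cast(f,p,0).round(3).tolist() for p in q.astype(float)])
E
```

```text
[[249, 179], [194, 181], [193, 272], [251, 270]] [[0.639, 0.129], [0.639, 0.26], [0.425, 0.258], [0.426, 0.124]]
[[267, 144], [264, 174], [348, 175], [345, 144]] [[0.418, 0.254], [0.422, 0.123], [0.638, 0.127], [0.635, 0.263]]
[[434, 152], [455, 208], [500, 204], [503, 193], [476, 150]] [[0.88, 0.237], [0.894, 0.012], [1.011, 0.03], [1.03, 0.072], [1.001, 0.252]]
```

View pics/z.png

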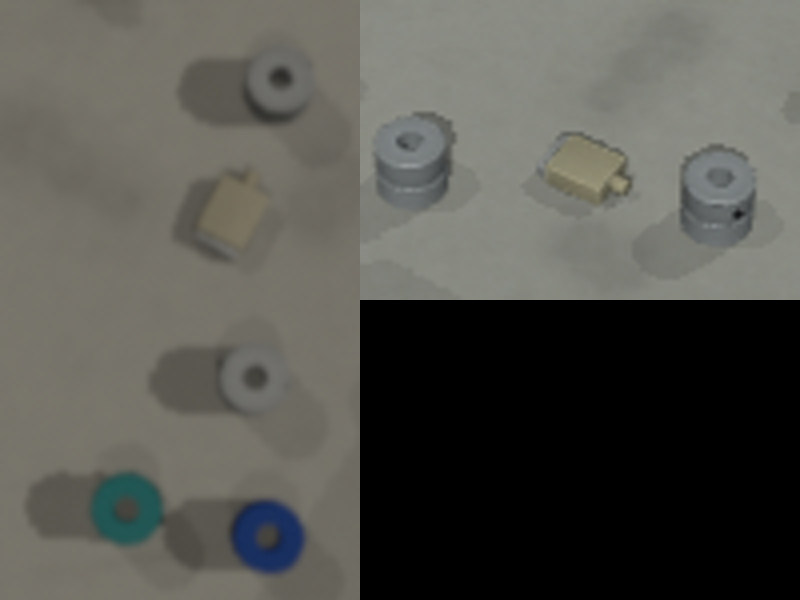

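```bash
python3 - <<'E'
from h import *
t=pickle.load(open('top.pkl','rb'));s=pickle.load(open('side.pkl','rb'))
for n,u,v,z in(('A',(359.8,178.8),(344.4,239),.035),('B',(353.5,253.8),(267,230),.035),('hood',(348.3,212),(311,236.4),.014),('teal',(321,286.7),(240,207),.035),('blue',(356.5,293.8),(228.5,230),.035),('bottle',(292,122),(397,178),.09),('cut',(375,126),(408,270),.01),('drvtip',(414,230),(290,292),.0),('drvend',(493,215),(298,370),.02)):
    print(n,cast(t,u,z).round(3),cast(s,v,z).round(3))
q=lambda u:cast(t,u,.014)
print(q((348.3,203)))
import scipy.spatial.transform as T
print(T.Rotation.from_rotvec([-3.11575,-.38802,.0006]).as_matrix().round(3))
E
```

```text
A [ 0.623 -0.131] [ 0.62  -0.132]
B [ 0.454 -0.11 ] [ 0.452 -0.111]
hood [ 0.55  -0.103] [ 0.548 -0.107]
teal [ 0.385 -0.036] [ 0.384 -0.04 ]
blue [ 0.367 -0.113] [ 0.368 -0.114]
bottle [0.744 0.016] [0.741 0.011]
cut [ 0.756 -0.174] [ 0.753 -0.194]
drvtip [ 0.506 -0.253] [ 0.509 -0.25 ]
drvend [ 0.532 -0.428] [ 0.532 -0.432]
[ 0.57136047 -0.10355104]
[[ 0.969  0.245 -0.001]
 [ 0.245 -0.969  0.002]
 [-0.    -0.002 -1.   ]]
```

```bash
python3 -m creep '{"rows":[[2,-1.2,0,0,0,-1,25],[4.4,-2.6,0,0,0,-2,25],[6.8,-4,0,0,0,-3.2,25],[9.2,-5.4,0,0,0,-4.4,25],[11.5,-6.8,0,0,0,-5.6,25],[13.7,-8.1,0,0,0,-6.8,25],[15.9,-9.5,0,0,0,-8,25],[18,-10.7,0,0,0,-9.2,25],[20.2,-12.1,0,0,0,-10.15,25],[22.4,-13.4,0,0,0,-10.15,25]]}' 20
python3 -m creep '{"rows":[[0,0,0,0,0,0,25],[0,0,0,0,0,0,25]]}'
python3 - <<'E'
from bench import r,optics
import cv2,numpy as np
from scipy.spatial.transform import Rotation as R
o=r.get_obs();print(o['clock'],o['tcp_pos'],R.from_rotvec(o['orientation']).as_matrix().round(3),o['contact_force'])
f=optics.grab_frame('side');cv2.imwrite('pics/s1.png',f['color'])
E
```

```text
clock: 1.35
tcp_pos: [0.6048, -0.2136, 0.239]
orientation: [-2.113, -2.324, 0.001]
contact_force: [0.1, -0.9, 0.2]
grip_width: 0.0253
gripper_force: 0.0
clock: 1.6
tcp_pos: [0.6034, -0.2151, 0.2387]
orientation: [-2.114, -2.323, 0.002]
contact_force: [-0.9, -0.3, 0.7]
grip_width: 0.025
gripper_force: 0.0
1.6 [ 0.60340845 -0.21510638  0.23866894] [[-0.094  0.996 -0.001]
 [ 0.996  0.094 -0.   ]
 [-0.    -0.001 -1.   ]] [-0.89013916 -0.29416228  0.74187743]
```

View pics/s1.png

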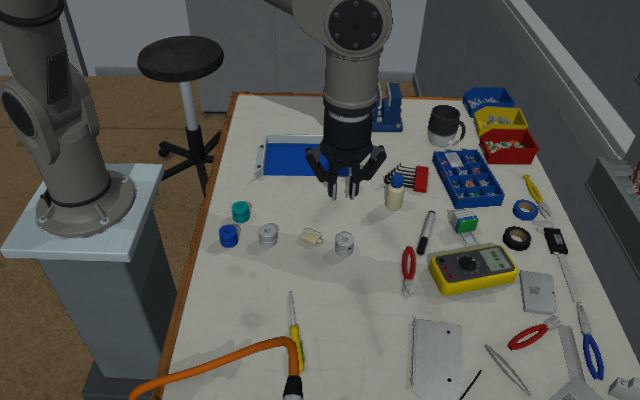

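The side view shows the open bench and the gripper clear of everything. Next I descend behind coupling A with the tips tilted slightly forward.

```bash
python3 -m creep '{"rows":[[0.5,0.6,1.5,0,0.3,0,25],[0.87,1.03,3.3,0,0.5,0,25],[0.87,1.03,5,0,0.5,0,25],[0.87,1.03,6.6,0,0.5,0,25],[0.87,1.03,7.8,0,0.5,0,25],[0.87,1.03,8.6,0,0.5,0,25],[0.87,1.03,8.95,0,0.5,0,25],[0.87,1.03,8.95,0,0.5,0,25]]}'
python3 - <<'E'
from bench import r,optics
import cv2,numpy as np
f=optics.grab_frame('side');a=f['color'][180:290,270:430]
g=optics.grab_frame('top')['color'][130:240,300:460]
cv2.imwrite('pics/s2.png',cv2.resize(np.hstack([a,g]),None,fx=2.5,fy=2.5))
E
```

```text
clock: 2.65
tcp_pos: [0.6275, -0.1912, 0.0157]
orientation: [-2.08, -2.284, -0.072]
contact_force: [-0.6, -0.3, 0.2]
grip_width: 0.0251
gripper_force: 0.0
```

View pics/s2.png

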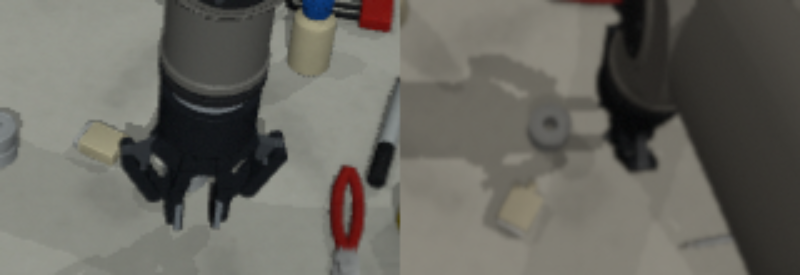

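```bash
python3 -m creep '{"rows":[[0.4,0,0.03,0,0,0,25],[0.8,0,0.06,0,0,0,25],[1.1,0,0.08,0,0,0,25],[1.4,0,0.1,0,0,0,25],[1.7,0,0.12,0,0,0,25],[2.0,0,0.14,0,0,0,25],[2.4,0,0.17,0,0,0,25],[2.8,0,0.2,0,0,0,25],[3.2,0,0.23,0,0,0,25],[3.6,0,0.25,0,0,0,25]]}'
python3 -m creep '{"rows":[[0.4,0,0.03,0,0,0,25],[0.8,0,0.06,0,0,0,25],[1.2,0,0.08,0,0,0,25],[1.6,0,0.11,0,0,0,25],[2.0,0,0.14,0,0,0,25],[2.4,0,0.17,0,0,0,25],[2.8,0,0.2,0,0,0,25],[3.2,0,0.22,0,0,0,25],[3.6,0,0.25,0,0,0,25],[4.0,0,0.28,0,0,0,25]]}'
python3 - <<'E'
from bench import r,optics
import cv2,numpy as np
a=optics.grab_frame('side')['color'][120:270,220:420]
g=optics.grab_frame('top')['color'][130:280,180:380]
cv2.imwrite('pics/s3.png',cv2.resize(np.hstack([a,g]),None,fx=2,fy=2))
E
```

```text
clock: 4.0
tcp_pos: [0.6189, -0.1001, 0.0156]
orientation: [-2.079, -2.285, -0.073]
contact_force: [-0.3, -1.3, 0.3]
grip_width: 0.025
gripper_force: 0.6
clock: 5.25
tcp_pos: [0.6095, -0.0005, 0.0156]
orientation: [-2.079, -2.285, -0.073]
contact_force: [0.6, -0.7, -0.6]
grip_width: 0.0251
gripper_force: 0.6
```

View pics/s3.png

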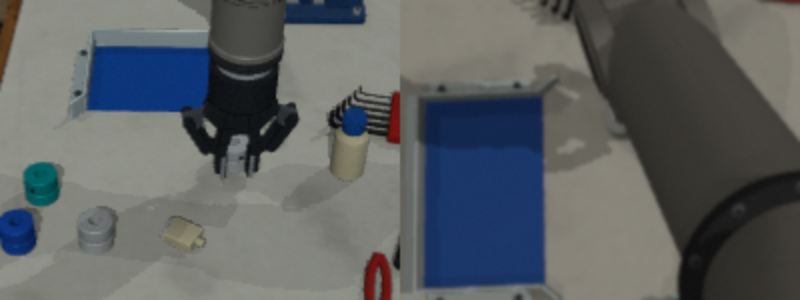

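The side view shows coupling A nestled between the two fingers at about (237,150), and it is following the push. I'll keep pushing into the tray.

```bash
python3 -m creep '{"rows":[[0.4,0,0.03,0,0,0,25],[0.8,0,0.06,0,0,0,25],[1.2,0,0.08,0,0,0,25],[1.6,0,0.11,0,0,0,25],[2.0,0,0.14,0,0,0,25],[2.4,0,0.17,0,0,0,25],[2.8,0,0.2,0,0,0,25],[3.2,0,0.22,0,0,0,25],[3.6,0,0.25,0,0,0,25],[4.0,0,0.28,0,0,0,25]]}'
python3 -m creep '{"rows":[[0.4,0,0.03,0,0,0,25],[0.8,0,0.06,0,0,0,25],[1.2,0,0.08,0,0,0,25],[1.6,0,0.11,0,0,0,25],[2.0,0,0.14,0,0,0,25],[2.4,0,0.17,0,0,0,25],[2.8,0,0.2,0,0,0,25],[3.2,0,0.22,0,0,0,25],[3.5,0,0.24,0,0,0,25],[3.6,0,0.25,0,0,0,25]]}'
```

```text
clock: 6.6
tcp_pos: [0.6001, 0.0994, 0.0156]
orientation: [-2.079, -2.285, -0.073]
contact_force: [-0.1, -1.2, -0.1]
grip_width: 0.0251
gripper_force: 0.5
clock: 7.85
tcp_pos: [0.5915, 0.1893, 0.0156]
orientation: [-2.078, -2.285, -0.073]
contact_force: [-0.6, -1.4, -0.3]
grip_width: 0.0248
gripper_force: 0.6
```

```bash
python3 -m creep '{"rows":[[-0.5,0,-0.03,0,0,0,25],[-1.2,0,-0.08,0,0,0,25],[-2,0,-0.14,0,0,0,25],[-1.9,0,-2,0,0,0,25],[-2.5,-0.2,-4,0,0,0.2,25],[-4.5,-1.2,-4.4,0,0,0.5,25],[-6.5,-2.2,-4.5,0,0,0.8,25],[-8.5,-3.3,-4.6,0,0,1.1,25],[-10.5,-4.6,-4.7,0,0,1.1,25],[-12.3,-6,-4.9,0,0,1.1,25]]}'
python3 - <<'E'
from bench import r
from scipy.spatial.transform import Rotation as R
import numpy as np
o=r.get_obs();M=R.from_rotvec(o['orientation']).as_matrix()
print(o['clock'],M.round(3).tolist(),(M.T@(np.r_[.449,-.171,.0155]-o['tcp_pos'])/.025).round(2))
E
```

```text
clock: 9.1
tcp_pos: [0.4703, -0.1431, 0.1164]
orientation: [-2.249, -2.114, -0.066]
contact_force: [0.5, 0.2, 0.0]
grip_width: 0.025
gripper_force: 0.0
9.1 [[0.062, 0.998, -0.006], [0.996, -0.062, 0.069], [0.068, -0.011, -0.998]] [-1.44 -0.74  3.95]
```

```bash
python3 -m creep '{"rows":[[-1.2,-0.74,-0.1,0,0,0,25],[-1.2,-0.74,0.5,0,0,0,25],[-1.28,-0.74,1.6,0,0,0,25],[-1.35,-0.74,2.6,0,0,0,25],[-1.4,-0.74,3.4,0,0,0,25],[-1.44,-0.74,3.8,0,0,0,25],[-1.44,-0.74,3.95,0,0,0,25],[-1.44,-0.74,3.95,0,0,0,25]]}'
python3 - <<'E'
from bench import r,optics
import cv2,numpy as np
a=optics.grab_frame('side')['color'][120:270,200:400]
g=optics.grab_frame('top')['color'][160:310,180:380]
cv2.imwrite('pics/s4.png',cv2.resize(np.hstack([a,g]),None,fx=2,fy=2))
E
```

```text
clock: 10.1
tcp_pos: [0.451, -0.1674, 0.0158]
orientation: [-2.246, -2.117, -0.067]
contact_force: [0.3, 0.0, -0.5]
grip_width: 0.025
gripper_force: 0.0
```

View pics/s4.png

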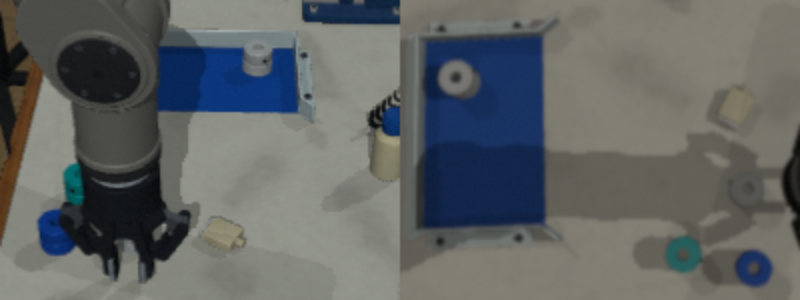

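Coupling A stands in the back of the tray. Coupling B is lined up ahead of the fingers, and the look-alikes are clear.

```bash
python3 -m creep '{"rows":[[0.4,0,0.03,0,0,0,25],[0.8,0,0.06,0,0,0,25],[1.1,0,0.08,0,0,0,25],[1.4,0,0.1,0,0,0,25],[1.7,0,0.12,0,0,0,25],[2.0,0,0.14,0,0,0,25],[2.4,0,0.17,0,0,0,25],[2.8,0,0.2,0,0,0,25],[3.2,0,0.23,0,0,0,25],[3.6,0,0.25,0,0,0,25]]}'
python3 -m creep '{"rows":[[0.4,0,0.03,0,0,0,25],[0.8,0,0.06,0,0,0,25],[1.2,0,0.08,0,0,0,25],[1.6,0,0.11,0,0,0,25],[2.0,0,0.14,0,0,0,25],[2.4,0,0.17,0,0,0,25],[2.8,0,0.2,0,0,0,25],[3.2,0,0.22,0,0,0,25],[3.6,0,0.25,0,0,0,25],[4.0,0,0.28,0,0,0,25]]}'
python3 -m creep '{"rows":[[0.4,0,0.03,0,0,0,25],[0.8,0,0.06,0,0,0,25],[1.2,0,0.08,0,0,0,25],[1.6,0,0.11,0,0,0,25],[2.0,0,0.14,0,0,0,25],[2.4,0,0.17,0,0,0,25],[2.8,0,0.2,0,0,0,25],[3.2,0,0.22,0,0,0,25],[3.6,0,0.25,0,0,0,25],[4.0,0,0.28,0,0,0,25]]}'
python3 - <<'E'
from bench import r,optics
import cv2,numpy as np
a=optics.grab_frame('side')['color'][120:270,200:400]
g=optics.grab_frame('top')['color'][160:310,180:380]
cv2.imwrite('pics/s5.png',cv2.resize(np.hstack([a,g]),None,fx=2,fy=2))
E
```

```text
clock: 11.45
tcp_pos: [0.456, -0.0766, 0.0155]
orientation: [-2.246, -2.116, -0.066]
contact_force: [0.4, -0.8, 0.1]
grip_width: 0.0247
gripper_force: 0.6
clock: 12.7
tcp_pos: [0.462, 0.0234, 0.0155]
orientation: [-2.246, -2.116, -0.066]
contact_force: [1.0, -1.9, 0.3]
grip_width: 0.0253
gripper_force: 0.7
clock: 13.95
tcp_pos: [0.4679, 0.1234, 0.0154]
orientation: [-2.246, -2.116, -0.066]
contact_force: [0.1, -0.7, 1.5]
grip_width: 0.025
gripper_force: 0.9
```

View pics/s5.png

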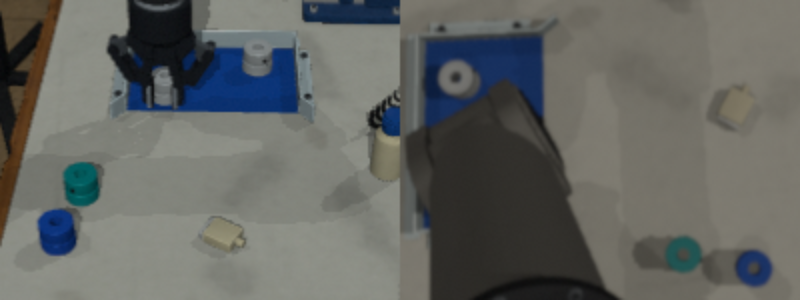

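```bash
python3 -m creep '{"rows":[[0.4,0,0.03,0,0,0,25],[0.8,0,0.06,0,0,0,25],[1.2,0,0.08,0,0,0,25],[1.6,0,0.11,0,0,0,25],[2.0,0,0.14,0,0,0,25],[2.4,0,0.17,0,0,0,25],[2.6,0,0.18,0,0,0,25]]}'
python3 -m creep '{"rows":[[-0.5,0,-0.03,0,0,0,25],[-1.2,0,-0.08,0,0,0,25],[-2,0,-0.14,0,0,0,25],[-1.9,0,-2,0,0,0,25],[-2.5,0.1,-4,0,0,0,25],[-4.5,0.4,-4.4,0,0,-0.4,25],[-6.5,0.8,-4.5,0,0,-0.9,25],[-8.5,1.2,-4.6,0,0,-0.9,25],[-10.5,2,-4.7,0,0,-0.9,25],[-12.3,3,-4.9,0,0,-0.9,25]]}'
python3 - <<'E'
from bench import r,optics
import pickle
from scipy.spatial.transform import Rotation as R
import numpy as np
o=r.get_obs();M=R.from_rotvec(o['orientation']).as_matrix()
print(o['clock'],M.round(3).tolist())
for z in(o['tcp_pos'][2],.0115):print((M.T@(np.r_[.553,-.165,z]-o['tcp_pos'])/.025).round(2))
E
```

```text
clock: 14.92
tcp_pos: [0.4717, 0.1888, 0.0154]
orientation: [-2.245, -2.117, -0.067]
contact_force: [-0.6, -0.7, 0.2]
grip_width: 0.0249
gripper_force: 0.5
clock: 16.18
tcp_pos: [0.5275, -0.1354, 0.1153]
orientation: [-2.114, -2.251, -0.069]
contact_force: [1.1, 0.1, -0.1]
grip_width: 0.025
gripper_force: 0.0
16.175 [[-0.063, 0.998, -0.008], [0.996, 0.063, 0.069], [0.069, -0.003, -0.998]]
[-1.24  0.94 -0.09]
[-1.53  0.96  4.05]
```

```bash
python3 -m creep '{"rows":[[-1.24,0.94,-0.1,0,0,0,25],[-1.26,0.94,0.5,0,0,0,25],[-1.35,0.95,1.6,0,0,0,25],[-1.42,0.95,2.6,0,0,0,25],[-1.5,0.96,3.4,0,0,0,25],[-1.53,0.96,3.9,0,0,0,25],[-1.53,0.96,4.05,0,0,0,25],[-1.53,0.96,4.05,0,0,0,25]]}'
python3 - <<'E'
from bench import r,optics
import cv2,numpy as np
a=optics.grab_frame('side')['color'][120:270,200:400]
g=optics.grab_frame('top')['color'][160:310,180:380]
cv2.imwrite('pics/s6.png',cv2.resize(np.hstack([a,g]),None,fx=2,fy=2))
E
```

```text
clock: 17.18
tcp_pos: [0.5551, -0.1608, 0.0121]
orientation: [-2.11, -2.255, -0.072]
contact_force: [0.2, 0.2, 0.7]
grip_width: 0.025
gripper_force: 0.0
```

View pics/s6.png

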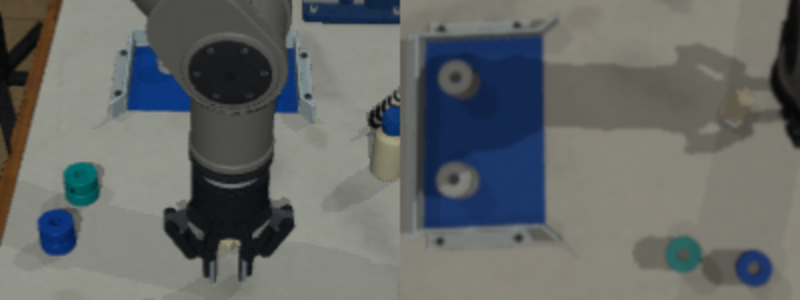

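Both couplings are in the tray, and the hood lies ahead between the fingers. I'll push it in.

```bash
python3 -m creep '{"rows":[[0.4,0,0.03,0,0,0,25],[0.7,0,0.05,0,0,0,25],[1.0,0,0.07,0,0,0,25],[1.3,0,0.09,0,0,0,25],[1.6,0,0.11,0,0,0,25],[1.9,0,0.13,0,0,0,25],[2.3,0,0.16,0,0,0,25],[2.7,0,0.19,0,0,0,25],[3.1,0,0.22,0,0,0,25],[3.5,0,0.24,0,0,0,25]]}'
python3 -m creep '{"rows":[[0.4,0,0.03,0,0,0,25],[0.8,0,0.06,0,0,0,25],[1.2,0,0.08,0,0,0,25],[1.6,0,0.11,0,0,0,25],[2.0,0,0.14,0,0,0,25],[2.4,0,0.17,0,0,0,25],[2.8,0,0.2,0,0,0,25],[3.2,0,0.22,0,0,0,25],[3.6,0,0.25,0,0,0,25],[4.0,0,0.28,0,0,0,25]]}'
python3 - <<'E'
from bench import r,optics
import cv2,numpy as np
a=optics.grab_frame('side')['color'][120:270,200:400]
g=optics.grab_frame('top')['color'][160:310,180:380]
cv2.imwrite('pics/s7.png',cv2.resize(np.hstack([a,g]),None,fx=2,fy=2))
E
```

```text
clock: 18.52
tcp_pos: [0.549, -0.0725, 0.012]
orientation: [-2.11, -2.255, -0.071]
contact_force: [-0.4, -0.3, -0.4]
grip_width: 0.0249
gripper_force: 0.1
clock: 19.77
tcp_pos: [0.5424, 0.0274, 0.012]
orientation: [-2.11, -2.255, -0.072]
contact_force: [-0.5, -0.6, -0.1]
grip_width: 0.025
gripper_force: 0.2
```

View pics/s7.png

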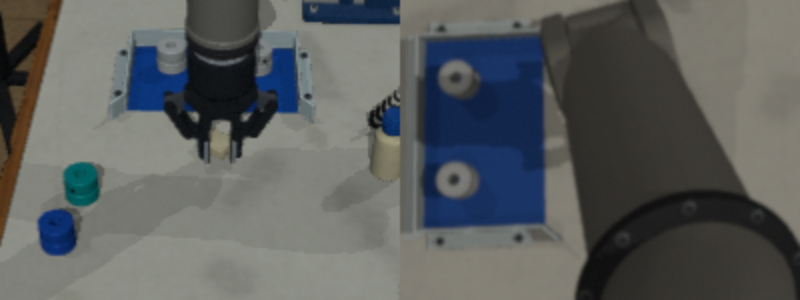

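The hood is following between the fingers at about (220,145). One last stretch, then retreat.

```bash
python3 -m creep '{"rows":[[0.5,0,0.03,0,0,0,25],[1.0,0,0.07,0,0,0,25],[1.5,0,0.1,0,0,0,25],[2.0,0,0.14,0,0,0,25],[2.5,0,0.17,0,0,0,25],[3.0,0,0.21,0,0,0,25],[3.5,0,0.24,0,0,0,25],[4.0,0,0.28,0,0,0,25],[4.5,0,0.31,0,0,0,25],[4.9,0,0.34,0,0,0,25]]}'
python3 -m creep '{"rows":[[-0.4,0,-0.03,0,0,0,25],[-1,0,-0.07,0,0,0,25],[-2,0,-0.14,0,0,0,25],[-3,0,-0.2,0,0,0,25],[-4,0,-2,0,0,0,25],[-6,0,-4,0,0,0,25],[-8,0,-4.8,0,0,0,25],[-10,0,-5,0,0,0,25],[-12,0,-5,0,0,0,25],[-12,0,-5,0,0,0,25]]}'
python3 - <<'E'
from bench import r,optics
import cv2,numpy as np
from h import cast
f=optics.grab_frame('side');F=optics.grab_frame('top')
a=f['color'][110:260,200:400];g=F['color'][160:310,180:380]
cv2.imwrite('pics/s8.png',cv2.resize(np.hstack([a,g]),None,fx=2,fy=2))
h=cv2.cvtColor(F['color'],cv2.COLOR_BGR2HSV)[170:285,190:300];m=(cv2.inRange(h,(15,30,90),(35,255,255)))
ys,xs=np.nonzero(m)
if len(xs):print(len(xs),cast(F,(xs.mean()+190,ys.mean()+170),.014))
E
```

```text
clock: 21.12
tcp_pos: [0.5342, 0.1503, 0.012]
orientation: [-2.11, -2.255, -0.072]
contact_force: [-0.1, 0.0, -0.5]
grip_width: 0.0251
gripper_force: 0.2
clock: 22.38
tcp_pos: [0.5531, -0.1661, 0.1153]
orientation: [-2.124, -2.245, -0.067]
contact_force: [-0.4, 0.5, -0.0]
grip_width: 0.0251
gripper_force: 0.0
461 [0.54912739 0.10973958]
```

View pics/s8.png

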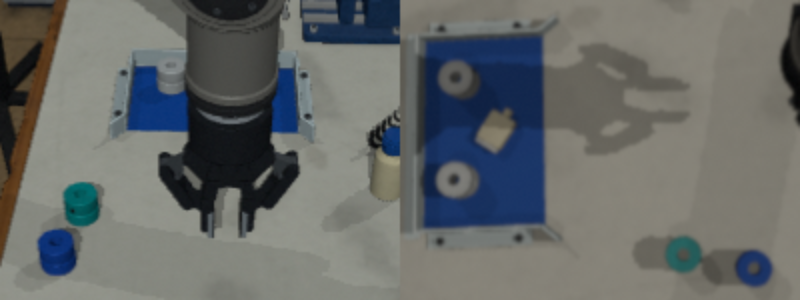

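The top view shows all three parts well inside the tray: couplings at (208,199) and (208,250), hood at (228,226), with the front edge at column 252. The gripper is clear, so I'm handing in.

```bash
python3 -c "
from bench import r
print(r.hand_in())"
```

```text
the job is handed in; nothing more can be done
None
```

Both coupling halves and the hood are swept into the tray, all well inside its front edge in the last top view; the job was handed in at about 22 s with the gripper clear, and no verdict was returned.

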